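# Load the free chamber of the leak tester

### The arm

A 7-joint arm with a two-finger parallel gripper is mounted at the origin on the work surface. World frame = base frame: x ahead of the robot, y to its left, z up, the work surface at z = 0. Lengths are in m, angles in degrees, forces in N, time in s.
With the tool pointing down it reaches from about 0.425 to 0.875 m from the base axis. Payload 4.7 kg.
Tool frame: the origin (TCP) lies at the centre of the arm's flange, where the gripper is bolted on; the fingertips stand 182 mm ahead of it and the grasp point (between the pads) lies 164 mm ahead of it; z points along the fingers, x is the direction in which the jaws open and shut, and the axes are right-handed (so a half turn about z gives the same grasp; the last joint's range is limited). The gripper opens to 87 mm and grips with 3 to 60 N. Pads are 19 mm wide; open, the fingers measure 117 mm over their backs; the gripper's body (75 mm by 190 mm) begins 51 mm behind the grasp point.
Start: joints at [-68.978, 18.392, -4.016, 83.108, 1.295, 78.541, -3.26], TCP at [0.225, 0.61, 0.405] pointing down, gripper open.
Joint ranges: [-163.93, 163.93], [-17.29, 119.83], [-79.2, 71.16], [3.27, 140.29], [-89.18, 269.18], [5.43, 117.66], [-154.24, 154.24]. Speed limits (degrees/s): [147.25, 147.25, 180, 180, 180, 180, 180].

### API

Orientations are given as [roll, pitch, yaw] about the fixed x, y, z axes, in that order (R = Rz(yaw) Ry(pitch) Rx(roll)).
In Python, from cell import env gives the robot as it stands. The module is installed in compiled form; this text tells all that it offers.
- The arm moves only by the tool carry_out, never from a script. Its argument "increments" is a list of rows, each a list of 5 numbers: the shift along the world's x, y, z in m, then the turn about the world's z in degrees, then the gripper's target within -1 to 1 (shut at 1, half-way at 0, fully open at -1). In form: [[dx, dy, dz, spin, jaw], ...]. A call has 1 to 20 rows; each row is the pose to reach, as a shift and turn from the pose commanded when the call began; what a row does not reach only later rows make up. A row lasts 1/10 s, in which the tool goes at most 50 mm and 8.59 degrees, less where a joint would pass 70% of its speed; a pose out of reach is approached as far as the arm can. A call with a gripper value outside its range is refused whole. The fingers move at their own pace and stop on an object; "grip_force" is the grip in N (left out, the last holds). Time passes only in rows, so rows that repeat a pose let the fingers close. It gives the time, the measured TCP pose, the force and the opening at its end, in the units of the state.
- env.get_obs(): the state, without advancing time (a new reading comes with each control period).
- env.read_camera(name): name is "scene" or "top" or "wrist"; returns (picture, depth): 420x560x3 uint8, red, green, blue; 420x560 float32, m along the optical axis (not along the pixel's ray), 0 where there is no reading.
- env.get_calibration(name): a dict with "K" (3x3 intrinsics, pixels), "camera_from_world" (4x4, takes a point from world to camera coordinates); the wrist camera has in their place "T_tool_cam" (4x4, takes a point from camera to tool coordinates, whose origin is the TCP and whose axes are the tool frame's). Camera axes: x right, y down, z forward; pixel columns grow to the right and rows downward; lengths in m; the calibration is good to about 2 mm. A picture is of the moment at which its call begins: read the wrist's pose just before it. get_calibration takes no time and is no camera call.
- env.sign_off(): hands the job in, once; it reports no verdict.
The state is a dict: "time_s": time; "qpos": joint angles; "joint_velocities": joint speeds; "effort": joint torques, N m; "tool_pos": TCP position; "tool_rot": TCP orientation; "force": force on the tool from outside, world axes, zero at the start; "wrist_torque": the same for the moment, N m; "grip_width": finger opening in m.
Only numpy, scipy, OpenCV 4.12 (cv2) and the standard library are available. Lean on these libraries where they do the work, as an engineer would, in place of code of your own. Each camera call takes 0.05 s, during which the arm holds its last target.

### The job

Put the waiting stopwatch on test in the leak tester: one chamber is busy with another stopwatch, so leave that one shut and use the chamber that still holds the steel check blank. Pull that chamber's sprung latch right out to its stop so that the lid springs up, lift the blank out and stand it on the cork mat, lay the stopwatch face up in the middle of the seat pad, shut the lid until the latch catches, then press that chamber's start button. Set both pieces down rather than drop them, and leave the tin, the loupe and the brush where they are.

Things in the scene. Friction and masses are not known exactly. Their poses are not given: they have to be found in the camera images.
- tester: Twin-chamber leak tester: grey box fixed to the bench, 235 mm deep (own x, from -135 to +100), 285 mm wide (own y), deck 58 mm up. Origin on the bench; +x to its back (away from the robot), +y to its left chamber. Chamber centres at x 12, y +68 and -68 mm; each has a clear lid, shut at the start, in front of it a latch with a black knob, and a round start button outboard of the latch.
- left_seat (a point): centre of the top face of the left chamber's round rubber seat pad (64 mm across, 3 mm thick, its top 61 mm above the bench); axes as the tester's. A rubber seal 3 mm high surrounds it as a 119 mm square; nothing else stands in the open chamber.
- right_seat (a point): the same for the right chamber
- left_hinge (a point): Middle of the left lid's hinge line (along tester y), 63 mm behind the seat centre, 63 mm above the bench. The clear lid is a box open below, 118 mm wide, reaching 124 mm forward of the hinge line when shut, its flat top 30 mm above that line, walls 3 mm, 26 mm of room above the pad. A striker bar for the latch stands 15 mm out from its front wall. Behind the hinge, space above the deck is free.
- right_hinge (a point): the same for the right lid
- lid_left (a joint): Left lid: 0 shut, 1.5 (stop) open, upright behind its chamber, hollow side to the robot. A weak damped spring (about 1 N at the front edge) raises it in 1 to 2 s once the latch lets go and holds it open. To shut it push its outer (top) face near the front edge, from behind and then from above, fully down to 0; just before that the latch gives way and snaps over the bar (6 to 12 N at the edge).
- lid_right (a joint): the same for the right lid
- left_latch_knob (a point): Centre of the top of the left latch's upright black knob: 20 mm diameter, 22 mm tall, top 44 mm above the deck (102 above the bench), on a steel carriage 36 x 30 mm whose top is 19 mm above the deck. 110 mm in front of the seat centre at rest. The latch's nose rises to 31 mm above the deck 30 mm behind the knob's axis.
- right_latch_knob (a point): the same for the right latch
- latch_left (a joint): travel of the left latch in m: 0 at rest (holding the lid), pulled straight forward (along the tester's -x) up to its stop at 0.018; the lid is free from about 0.012. Its spring pulls back with 3.3 N at rest and 6 N at the stop.
- latch_right (a joint): the same for the right latch
- start_left_top (a point): centre of the top of the left chamber's round grey start button, 22 mm diameter, top about 13 mm above the deck, 50 mm outboard of the latch
- start_right_top (a point): the same for the right chamber
- start_left (a joint): travel of the left start button in m: 0 up, 0.005 fully down (5 N); it springs back
- start_right (a joint): the same for the right button
- blank: the check blank: a solid steel dummy, disc 58 mm diameter and 9 mm thick with a grip knob on top (20 mm diameter, from 11.5 to 24.5 mm up); 0.24 kg. Origin: centre of its underside, z up. At the start it stands on the seat pad of the free chamber, under the shut clear lid.
- watch_waiting: the stopwatch to be tested, lying face up on the black rubber work pad: round steel case 56 mm diameter, 18 mm thick (sides vertical from 4 to 14 mm up), white dial, crown knob of 17 mm diameter reaching to 43 mm from the case's axis along its own +x; 0.12 kg. Origin: centre of the case's underside, z up (out of the dial).
- watch_on_test: an identical stopwatch, already on the seat pad of the busy chamber; it stays there. Origin and axes as the other.
- cork_mat: cork mat fixed to the bench, 130 mm (own x) by 120 mm (own y), 3 mm thick, to one side of the tester; origin: centre of its underside
- work_pad: black rubber work pad fixed to the bench, of the same size as the cork mat, on the other side of the tester; origin: centre of its underside
- tin: bystander: round tin with a white lid, 68 mm diameter, 30 mm tall, upright; origin: centre of its underside
- loupe: bystander: black eye loupe, 36 mm diameter, 34 mm tall, standing upright; origin: centre of its underside
- brush: bystander: bench brush about 150 mm long lying along its own x; origin under its middle
There are look-alikes about, which are no part of the job. What is shaped like the watch_waiting but green is not meant. There is more than one size of the cork_mat; the one meant has the size given above.

How it is judged (in metres and radians):
On the way, in this order (a step that is already met when the one before it is completed fails the run):
1. the free chamber's latch is pulled out to its stop (((y of watch_on_test in the frame of tester below 0 m and value of joint latch_left above 0.0155 m) or (y of watch_on_test in the frame of tester above 0 m and value of joint latch_right above 0.0155 m))), for 0.05 s.
2. the blank is out and stands on the cork mat (z of blank in the frame of cork_mat between 0 and 0.006 m and x of blank in the frame of cork_mat between -0.055 and 0.055 m and y of blank in the frame of cork_mat between -0.05 and 0.05 m and angle between blank's own z axis and vertical below 0.1 rad and contact force between the fingers and blank below 0.2 N and linear speed of blank below 0.02 m/s), for 0.2 s.
3. the stopwatch lies on the free chamber's seat pad, let go (((y of watch_on_test in the frame of tester below 0 m and (horizontal distance between watch_waiting and left_seat below 0.015 m and z of watch_waiting in the frame of left_seat below 0.004 m and angle between watch_waiting's own z axis and vertical below 0.08 rad and contact force between the fingers and watch_waiting below 0.2 N and linear speed of watch_waiting below 0.02 m/s)) or (y of watch_on_test in the frame of tester above 0 m and (horizontal distance between watch_waiting and right_seat below 0.015 m and z of watch_waiting in the frame of right_seat below 0.004 m and angle between watch_waiting's own z axis and vertical below 0.08 rad and contact force between the fingers and watch_waiting below 0.2 N and linear speed of watch_waiting below 0.02 m/s)))), for 0.2 s.
4. the free chamber's lid is shut and latched (((y of watch_on_test in the frame of tester below 0 m and (value of joint lid_left below 0.03 rad and value of joint latch_left below 0.004 m)) or (y of watch_on_test in the frame of tester above 0 m and (value of joint lid_right below 0.03 rad and value of joint latch_right below 0.004 m)))), for 0.2 s.
5. the free chamber's start button is pressed (((y of watch_on_test in the frame of tester below 0 m and value of joint start_left above 0.0035 m) or (y of watch_on_test in the frame of tester above 0 m and value of joint start_right above 0.0035 m))), for 0.05 s.
At the end, for the whole second after the job is handed in: Stopwatch face up on the free chamber's pad (within 15 mm of centre, under 4.5 deg), lid shut (0.03 rad), latch home (4 mm), start pressed and up again; blank upright on the cork mat, its centre 10 mm inside the edge; busy chamber shut; bystanders within 30 mm; all released, at rest (all of step 2 and ((y of watch_on_test in the frame of tester below 0 m and ((horizontal distance between watch_waiting and left_seat below 0.015 m and z of watch_waiting in the frame of left_seat below 0.004 m and angle between watch_waiting's own z axis and vertical below 0.08 rad and contact force between the fingers and watch_waiting below 0.2 N and linear speed of watch_waiting below 0.02 m/s) and (value of joint lid_left below 0.03 rad and value of joint latch_left below 0.004 m) and value of joint start_left below 0.002 m)) or (y of watch_on_test in the frame of tester above 0 m and ((horizontal distance between watch_waiting and right_seat below 0.015 m and z of watch_waiting in the frame of right_seat below 0.004 m and angle between watch_waiting's own z axis and vertical below 0.08 rad and contact force between the fingers and watch_waiting below 0.2 N and linear speed of watch_waiting below 0.02 m/s) and (value of joint lid_right below 0.03 rad and value of joint latch_right below 0.004 m) and value of joint start_right below 0.002 m))) and ((y of watch_on_test in the frame of tester above 0 m and (value of joint lid_left below 0.03 rad and value of joint latch_left below 0.004 m)) or (y of watch_on_test in the frame of tester below 0 m and (value of joint lid_right below 0.03 rad and value of joint latch_right below 0.004 m))) and distance of each of tin, loupe, brush from where it was at the start of the episode below 0.03 m); the robot touches nothing.
It fails at once if the busy chamber is disturbed (lid raised, latch drawn, start button pressed or its stopwatch shifted over 10 mm) (((y of watch_on_test in the frame of tester above 0 m and (value of joint lid_left above 0.1 rad or value of joint latch_left above 0.008 m or value of joint start_left above 0.0035 m)) or (y of watch_on_test in the frame of tester below 0 m and (value of joint lid_right above 0.1 rad or value of joint latch_right above 0.008 m or value of joint start_right above 0.0035 m))) or distance of watch_on_test from where it was at the start of the episode above 0.01 m).
It fails at once if the stopwatch is dropped (falls free by more than about 3 cm) (linear speed of watch_waiting above 0.75 m/s and contact force between the fingers and watch_waiting below 0.2 N).
It fails at once if the blank is dropped (falls free by more than about 3 cm) (linear speed of blank above 0.75 m/s and contact force between the fingers and blank below 0.2 N).
It fails at once if tin, loupe or brush is moved by more than 30 mm (distance of any of tin, loupe, brush from where it was at the start of the episode above 0.03 m).
It also fails if it takes over 67 s, if anything falls off the work surface, if the arm or the gripper's body presses on something with over 40 N, if the wrist force passes 120 N, or if a joint passes its speed limit or range.

## Working session

There is one attempt and no reset: what is moved stays moved. The work goes in short steps, Python scripts to look and compute and a tool call to move; the robot and the scene stay as the last step left them, time stands still between calls to the robot, and variables do not carry over. Pictures are saved under pics/ and viewed, and the job is handed in when it is done.

Besides the shell and the picture viewer there is one more tool, called as name([rows], argument=value, ...), one row to a line, values as JSON. carry_out: Moves the arm, as the interface text tells. Its arguments: {"type":"object","properties":{"increments":{"type":"array"},"grip_force":{"type":"number"}},"required":["increments"]}

```bash
mkdir -p pics; ls; cat > h.py <<'E'
import numpy as np, cv2
from cell import env
def snap(n,f):
    p,d=env.read_camera(n)
    cv2.imwrite('pics/'+f+'.png',p[:,:,::-1]); np.savez('pics/'+f+'.npz',p=p,d=d)
    return p,d
def world(n,d,M=None):
    c=env.get_calibration(n);K=np.array(c['K'])
    h,w=d.shape;u,v=np.meshgrid(np.arange(w),np.arange(h))
    P=np.stack([(u-K[0,2])/K[0,0]*d,(v-K[1,2])/K[1,1]*d,d],-1)
    T=np.linalg.inv(np.array(c['camera_from_world'])) if M is None else M
    return P@T[:3,:3].T+T[:3,3]
E
python3 - <<'E'
from h import *
o=env.get_obs();print(o)
for n in('scene','top','wrist'):
    snap(n,n+'0');print(n,env.get_calibration(n))
E
```

```text
pics
{'time_s': 0.0, 'qpos': array([-68.9778863 ,  18.43973536,  -4.0148324 ,  83.17545222,
         1.29471119,  78.5407123 ,  -3.26036751]), 'joint_velocities': array([ 0.04776106,  0.0173765 ,  0.07526516,  0.14267744,  0.05265302,
        0.01708808, -0.05627928]), 'effort': array([ 1.47764426e-04, -4.91292965e+01, -4.03563436e-01, -3.12526166e+01,
       -6.38159411e-02,  4.35472280e-02,  1.62308652e-04]), 'tool_pos': array([0.22456044, 0.60975701, 0.4036486 ]), 'tool_rot': array([1.79994282e+02, 1.10674663e-01, 6.97865541e+01]), 'force': array([-0.11669105,  0.26982646,  0.07882868]), 'wrist_torque': array([ 0.0463565 ,  0.00062645, -0.02848787]), 'grip_width': 0.08703064521413835}
scene {'K': array([[477.46289993,   0.        , 277.84231409],
       [  0.        , 477.46289993, 214.1923682 ],
       [  0.        ,   0.        ,   1.        ]]), 'camera_from_world': array([[-5.94917518e-01,  8.03786554e-01,  5.68624848e-04,
         2.12498698e-01],
       [ 5.63134793e-01,  4.17305225e-01, -7.13257004e-01,
        -1.92728731e-01],
       [-5.73543679e-01, -4.24008874e-01, -7.
[... 381 characters left out ...]
[-0.98628937,  0.0201673 , -0.16378814,  0.43546641],
       [ 0.16340018, -0.01959014, -0.98636535,  1.1641096 ],
       [ 0.        ,  0.        ,  0.        ,  1.        ]])}
wrist {'K': array([[318.55013201,   0.        , 274.07132548],
       [  0.        , 318.55013201, 212.75368396],
       [  0.        ,   0.        ,   1.        ]]), 'T_tool_cam': array([[ 9.99999787e-01, -1.73542619e-04, -6.28666717e-04,
        -3.90206233e-04],
       [ 3.41112781e-04,  9.60760086e-01,  2.77380498e-01,
        -7.59905250e-02],
       [ 5.55860551e-04, -2.77380653e-01,  9.60759941e-01,
         2.00362209e-02],
       [ 0.00000000e+00,  0.00000000e+00,  0.00000000e+00,
         1.00000000e+00]])}
```

View pics/top0.png

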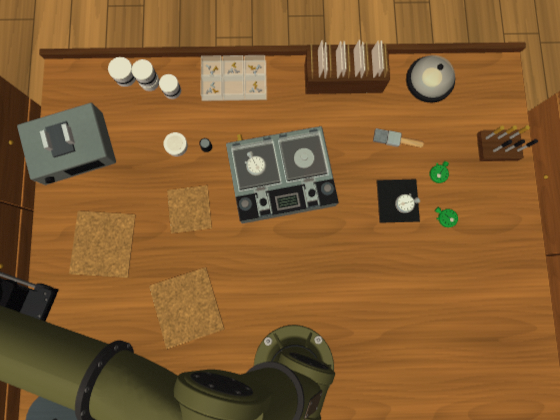

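View pics/scene0.png

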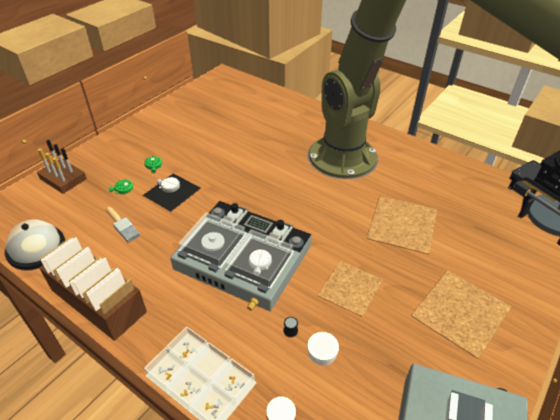

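The top view shows three cork mats at (190,209), (102,243) and (187,308). The stopwatch is in the left chamber at (255,165), so the left is busy. The blank is in the right chamber at (305,158), and the white watch is on the black pad at (405,203). The green look-alikes are at (439,172) and (448,217). Next I'll measure the mats and the tester.

```bash
python3 - <<'E'
from h import *
z=np.load('pics/top0.npz');p,d=z['p'],z['d'];W=world('top',d)
hsv=cv2.cvtColor(p,cv2.COLOR_RGB2HSV)
def q(u,v): return W[v,u].round(4)
for n,uv in dict(watch=(404,203),blank=(305,158),test=(255,165),tin=(175,144),loupe=(205,144),mat1=(190,209),mat2=(102,243),mat3=(187,308),pad=(385,187),bench=(350,260),knobR=(310,196),knobL=(266,208),btnR=(327,188),btnL=(245,204),deck=(290,190)).items(): print(n,q(*uv),hsv[uv[1],uv[0]])
# mats: height>1.5mm around, plus colour
def rect(mask,name,seed):
    n,l=cv2.connectedComponents(mask.astype(np.uint8)); k=l[seed[1],seed[0]]
    P=W[l==k][:,:2]
    r=cv2.minAreaRect((P*1000).astype(np.float32)); print(name,r,len(P))
for s in((190,209),(102,243),(187,308)):
    m=(W[...,2]>0.0015)&(W[...,2]<0.006); 
    rect(m,s,s)
rect((hsv[...,2]<60)&(W[...,2]<.01),'pad',(385,187))
m=(W[...,2]>0.05)&(W[...,2]<0.064)
ys,xs=np.where(m&(np.abs(W[...,0]-.45)<.2)&(np.abs(W[...,1])<.25));P=W[ys,xs][:,:2];print(cv2.minAreaRect((P*1000).astype(np.float32)))
big=cv2.resize(p[120:230,140:470],None,fx=2.4,fy=2.4,interpolation=cv2.INTER_CUBIC);cv2.imwrite('pics/crop0.png',big[:,:,::-1])
E
```

```text
watch [ 0.4486 -0.3358  0.0227] [ 21  51 190]
blank [ 0.5695 -0.045   0.092 ] [ 38  26 174]
test [0.5511 0.0944 0.0949] [ 28  34 205]
tin [0.6377 0.3314 0.0286] [ 24  47 221]
loupe [0.6353 0.2429 0.0311] [ 48  20 126]
mat1 [0.4464 0.2896 0.0058] [ 17 155 153]
mat2 [0.3526 0.542  0.0032] [ 17 158 170]
mat3 [0.1637 0.2948 0.0054] [ 17 158 166]
pad [ 0.5008 -0.2877  0.0066] [45 18 28]
bench [ 0.2881 -0.1742 -0.0036] [ 15 178 146]
knobR [ 0.4631 -0.056   0.0829] [45 26 78]
knobL [0.4334 0.0664 0.0736] [ 36  25 144]
btnR [ 0.4883 -0.1064  0.0666] [ 18  39 118]
btnL [0.447  0.1248 0.0675] [ 19  35 116]
deck [ 0.4855 -0.0021  0.0621] [ 0  9 28]
(190, 209) ((447.443603515625, 283.1826171875), (144.4187774658203, 145.99783325195312), 7.1982645988464355) 1197
(102, 243) ((356.4080810546875, 548.3777465820312), (196.18467712402344, 202.11314392089844), 85.78517150878906) 2536
(187, 308) ((174.59634399414062, 300.85052490234375), (209.15333557128906, 195.8097381591797), 21.016695022583008) 2790
pad ((460.7133483886719, -324.61517333984375), (127.60958862304688, 118.50631713867188), 0.8015599846839905) 1290
((540.4970092773438, 21.457504272460938), (236.21401977539062, 284.4640197753906), 9.588732719421387)
```

View pics/crop0.png

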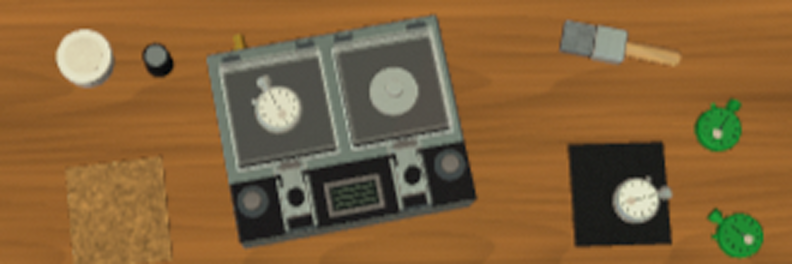

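The mat at (190,209) is the only one of about 130x120 mm; the other two are about 200 mm. So it is the target, centred near (0.447, 0.287). The blank is in the right chamber, and the white watch on the black pad is the waiting one. I'll take a closer look with the wrist camera.

carry_out([
  [0.275,-0.63,0.045,30,-1],
  [0.275,-0.63,0.045,30,-1],
  [0.275,-0.63,0.045,30,-1],
  [0.275,-0.63,0.045,30,-1],
  [0.275,-0.63,0.045,30,-1],
  [0.275,-0.63,0.045,30,-1],
  [0.275,-0.63,0.045,30,-1],
  [0.275,-0.63,0.045,30,-1],
  [0.275,-0.63,0.045,30,-1],
  [0.275,-0.63,0.045,30,-1],
  [0.275,-0.63,0.045,30,-1],
  [0.275,-0.63,0.045,30,-1],
  [0.275,-0.63,0.045,30,-1],
  [0.275,-0.63,0.045,30,-1],
  [0.275,-0.63,0.045,30,-1],
  [0.275,-0.63,0.045,30,-1],
  [0.275,-0.63,0.045,30,-1],
  [0.275,-0.63,0.045,30,-1],
])

```text
time_s: 1.95
tool_pos: [0.4993, -0.0184, 0.4495]
tool_rot: [-180.0, -0.0, 100.0]
force: [-0.4, 0.1, 0.2]
grip_width: 0.0869
```

```bash
cat >> h.py <<'E'
from scipy.spatial.transform import Rotation as Rn
def wristsnap(f):
    o=env.get_obs();T=np.eye(4);T[:3,:3]=Rn.from_euler('xyz',o['tool_rot'],degrees=True).as_matrix();T[:3,3]=o['tool_pos']
    M=T@np.array(env.get_calibration('wrist')['T_tool_cam'])
    p,d=snap('wrist',f);np.save('pics/'+f+'_M.npy',M)
    return p,d,M
def ray(M,u,v,z):
    K=np.array(env.get_calibration('wrist')['K'])
    r=M[:3,:3]@np.array([(u-K[0,2])/K[0,0],(v-K[1,2])/K[1,1],1]);return M[:3,3]+r*(z-M[2,3])/r[2]
def proj(M,P):
    K=np.array(env.get_calibration('wrist')['K']);c=np.linalg.inv(M)@np.append(P,1);return (K@c[:3])[:2]/c[2]
E
python3 - <<'E'
from h import *
p,d,M=wristsnap('w1');print(env.get_obs()['tool_pos'],env.get_obs()['tool_rot'],env.get_obs()['qpos'],env.get_obs()['time_s'])
snap('top','top1')
E
```

```text
[ 0.49933856 -0.01859724  0.44961871] [-1.79984392e+02 -2.32529923e-02  9.99431748e+01] [-30.80280618  -2.19344053  29.31243183 100.95777279   1.06613376
  80.97544028  98.26727942] 2.0
```

View pics/w1.png

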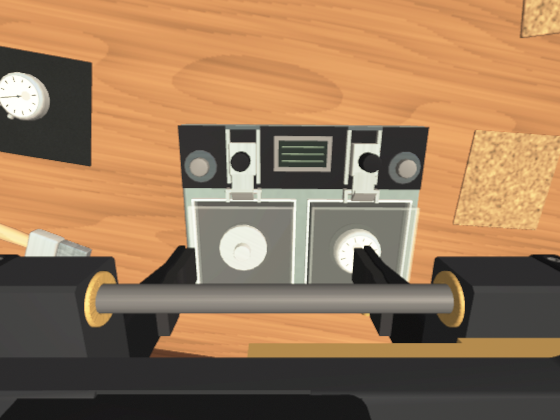

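The wrist view has the robot side at the top and −y to the left. It shows the right knob at (240,161), right button (199,166), blank (243,247), left knob (369,162), the mat at (515,180), and the watch at (20,97).

```bash
python3 - <<'E'
from h import *
M=np.load('pics/w1_M.npy')
# fit tester pose: points own xyz -> pixel
own=np.array([[-98,-68,102],[-98,68,102],[-98,-118,71],[-98,118,71],[-135,-142.5,58],[-135,142.5,58]])/1000
z=np.load('pics/w1.npz');p=z['p']
big=cv2.resize(p[115:275,170:440],None,fx=2.9,fy=2.9,interpolation=cv2.INTER_CUBIC);cv2.imwrite('pics/c1.png',big[:,:,::-1])
pix=np.array([[240,161],[369,162],[199,166],[404,168],[179,126],[429,127]],float)
from scipy.optimize import least_squares
def pr(q):
    x,y,t=q;R=np.array([[np.cos(t),-np.sin(t)],[np.sin(t),np.cos(t)]])
    return np.array([proj(M,np.append(R@o[:2]+[x,y],o[2])) for o in own])
r=least_squares(lambda q:(pr(q)-pix).ravel(),[.558,.024,.167]);print(r.x,np.degrees(r.x[2]));print((pr(r.x)-pix).round(1))
for n,u,v,h in(('blankdisc',243,247,.070),('watch',21,97,.021)):print(n,ray(M,u,v,h))
g=cv2.cvtColor(p,cv2.COLOR_RGB2GRAY)
cv2.imwrite('pics/c2.png',cv2.resize(p[30:190,0:120],None,fx=3.6,fy=3.6,interpolation=cv2.INTER_CUBIC)[:,:,::-1])
z=np.load('pics/top1.npz');p,d=z['p'],z['d'];hsv=cv2.cvtColor(p,cv2.COLOR_RGB2HSV)
cv2.imwrite('pics/c3.png',cv2.resize(p[170:250,150:450],None,fx=2.6,fy=2.6,interpolation=cv2.INTER_CUBIC)[:,:,::-1])
E
```

```text
[0.55885762 0.02319468 0.16522136] 9.466486666621499
[[-1.1  4.1]
 [ 2.3  4.2]
 [-1.9 -4.9]
 [ 3.7 -5.2]
 [-3.   0.5]
 [-0.1  1.6]]
blankdisc [ 0.57532579 -0.04368141  0.07      ]
watch [ 0.44955755 -0.3376489   0.021     ]
```

View pics/c1.png

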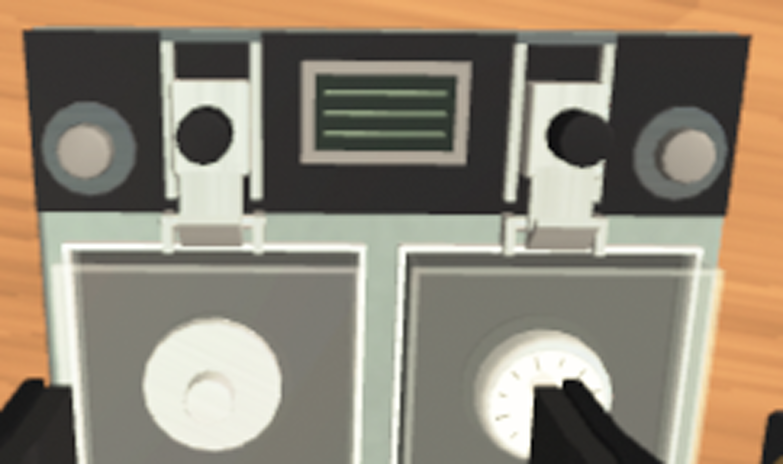

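View pics/c2.png

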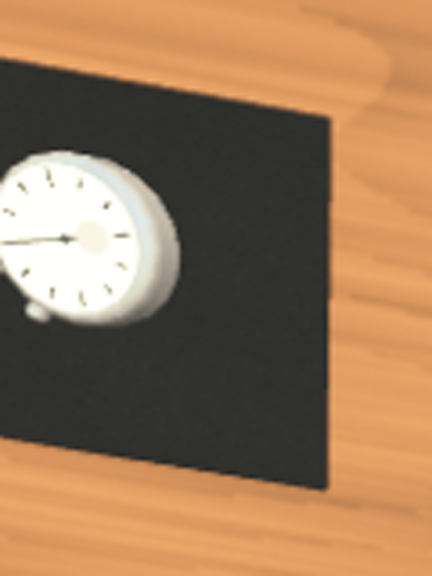

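```bash
python3 - <<'E'
from h import *
M=np.load('pics/w1_M.npy')
# seal/frame corners skipped; deck front corners + knobs + blank knob center
own=np.array([[-98,-68,102],[-98,68,102],[-135,-142.5,58],[-135,142.5,58],[12,-68,70]])/1000
f=lambda a,b:[a/2.9+170,b/2.9+115]
pix=np.array([f(204.5,135),f(584,138),f(24,31),f(749,37),f(211,384)])
from scipy.optimize import least_squares
def pr(q):
    x,y,t=q;R=np.array([[np.cos(t),-np.sin(t)],[np.sin(t),np.cos(t)]])
    return np.array([proj(M,np.append(R@o[:2]+[x,y],o[2])) for o in own])
r=least_squares(lambda q:(pr(q)-pix).ravel(),[.558,.024,.167],loss='soft_l1');print(r.x,np.degrees(r.x[2]));print((pr(r.x)-pix).round(1))
x,y,t=r.x
R=np.array([[np.cos(t),-np.sin(t)],[np.sin(t),np.cos(t)]])
for n,a,b,h in(('knobR',204.5,135,.102),('knobL',584,138,.102),('btnR',83,150,.071),('btnL',688,155,.071),('fcR',24,31,.058),('fcL',749,37,.058),('blank',211,384,.070),('knobbl',211,394,.0855)):
    P=ray(M,*f(a,b),h);print(n,P.round(4),(R.T@(P[:2]-[x,y])*1000).round(1))
z=np.load('pics/w1.npz');d=z['d'];W=world('wrist',d,M)
for n,u,v in(('deck',214,140),('knob',240,161),('btn',199,166),('disp',303,150),('lid',280,255),('bench',300,60),('disc',232,258)):print(n,W[v-1:v+2,u-1:u+2].reshape(-1,3).mean(0).round(4))
E
```

```text
[0.55604926 0.02230348 0.15624454] 8.952152518901858
[[-1.3  0.1]
 [ 0.6  1.4]
 [-1.8 -3.1]
 [ 1.5 -0.7]
 [ 0.4  2.1]]
knobR [ 0.4695 -0.0588  0.102 ] [-98.2 -66.7]
knobL [0.4474 0.0733 0.102 ] [-99.4  67.2]
btnR [ 0.4876 -0.1069  0.071 ] [ -87.8 -117. ]
btnL [0.449  0.1247 0.071 ] [-89.8 117.8]
fcR [ 0.4479 -0.1372  0.058 ] [-131.7 -140.7]
fcL [0.4015 0.1406 0.058 ] [-134.2  140.9]
blank [ 0.5759 -0.0439  0.07  ] [  9.3 -68.5]
knobbl [ 0.5736 -0.0428  0.0855] [  7.3 -67. ]
deck [ 0.4565 -0.0956  0.0584]
knob [ 0.469  -0.0595  0.1018]
btn [ 0.4867 -0.1066  0.0711]
disp [0.45   0.0062 0.0595]
lid [ 0.5523 -0.0035  0.1303]
bench [ 3.476e-01 -1.280e-02  1.000e-04]
disc [ 0.5811 -0.0534  0.0932]
```

carry_out([
  [-0.0305,-0.039,-0.03,-0.5,0],
  [-0.0305,-0.039,-0.07,-0.5,0],
  [-0.0305,-0.039,-0.11,-0.5,0],
  [-0.0305,-0.039,-0.14,-0.5,0],
  [-0.0305,-0.039,-0.14,-0.5,0],
], grip_force=40)

```text
time_s: 2.55
tool_pos: [0.467, -0.0582, 0.3061]
tool_rot: [-179.5, -0.0, 99.3]
force: [-0.8, -0.2, 0.2]
grip_width: 0.0546
```

```bash
python3 - <<'E'
from h import *
p,d,M=wristsnap('w2')
print(env.get_obs()['tool_pos'],proj(M,[.4695,-.0588,.102]))
E
```

```text
[ 0.46835472 -0.05845602  0.30870879] [273.17879744 254.39908729]
```

View pics/w2.png

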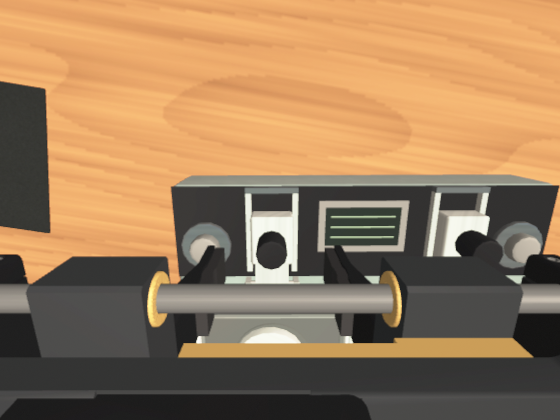

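The knob at (271,250) sits between the fingers and agrees with its prediction. I'll go down, grip and pull.

carry_out([
  [0,0,-0.03,0,0],
  [0,0,-0.046,0,0],
  [0,0,-0.046,0,0.6],
  [0,0,-0.046,0,0.9],
  [0,0,-0.046,0,0.9],
  [0,0,-0.046,0,0.9],
  [-0.004,-0.0007,-0.046,0,0.9],
  [-0.008,-0.0013,-0.046,0,0.9],
  [-0.012,-0.002,-0.046,0,0.9],
  [-0.016,-0.0027,-0.046,0,0.9],
  [-0.019,-0.0032,-0.046,0,0.9],
  [-0.021,-0.0035,-0.046,0,0.9],
  [-0.021,-0.0035,-0.046,0,0.9],
])

```text
time_s: 3.9
tool_pos: [0.4505, -0.0625, 0.2654]
tool_rot: [179.4, 0.1, 99.3]
force: [11.7, -0.3, -3.2]
grip_width: 0.0191
```

```bash
python3 - <<'E'
from h import *
p,d,M=wristsnap('w3');o=env.get_obs();print(o['tool_pos'],o['force'],o['grip_width'])
E
```

```text
[ 0.45051842 -0.06244273  0.26540231] [12.0803623  -0.5186163  -3.01930538] 0.01860709909936818
```

View pics/w3.png

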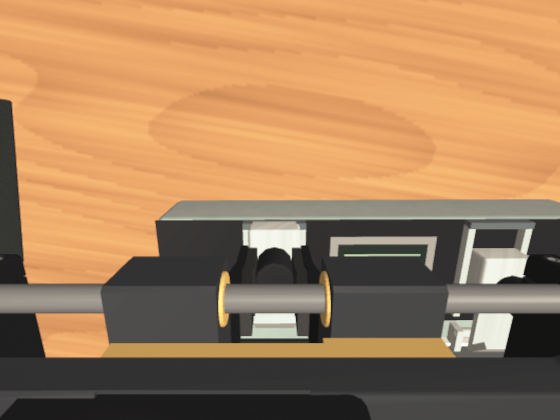

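The force of 12 N is well above the spring's 6 N, so the latch is at its stop. I'll hold there and let the lid rise.

carry_out([
  [-0.001,0,0,0,0.9],
  [-0.001,0,0,0,0.9],
  [-0.001,0,0,0,0.9],
  [-0.001,0,0,0,0.9],
  [-0.001,0,0,0,0.9],
  [-0.001,0,0,0,0.9],
  [-0.001,0,0,0,0.9],
  [-0.001,0,0,0,0.9],
  [-0.001,0,0,0,0.9],
  [-0.001,0,0,0,0.9],
  [-0.001,0,0,0,0.9],
  [-0.001,0,0,0,0.9],
])

```text
time_s: 5.15
tool_pos: [0.4501, -0.0624, 0.2654]
tool_rot: [179.3, 0.1, 99.3]
force: [15.0, 0.0, -4.6]
grip_width: 0.0188
```

```bash
python3 - <<'E'
from h import *
snap('scene','s3')
E
```

```text
(no output)
```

View pics/s3.png

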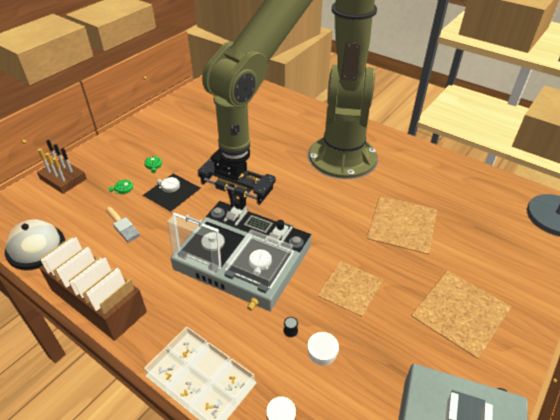

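The scene view shows the right lid upright at (195,240) and the left lid still shut. I'll return the latch, release it, and look at the blank.

carry_out([
  [0.006,0.001,0,0,0.9],
  [0.013,0.002,0,0,0.9],
  [0.02,0.0035,0,0,0.9],
  [0.022,0.0035,0,0,0.9],
  [0.022,0.0035,0,0,0],
  [0.022,0.0035,0,0,0],
  [0.022,0.0035,0.005,0,0],
  [0.022,0.0035,0.04,0,0],
  [0.05,0.008,0.08,0,-0.1],
  [0.085,0.018,0.115,0,-0.1],
  [0.0975,0.0225,0.115,0,-0.1],
  [0.0975,0.0225,0.115,0,-0.1],
])

```text
time_s: 6.4
tool_pos: [0.5457, -0.0387, 0.3793]
tool_rot: [180.0, 0.0, 99.4]
force: [-1.0, -0.4, -1.1]
grip_width: 0.0474
```

```bash
python3 - <<'E'
from h import *
p,d,M=wristsnap('w4');o=env.get_obs();print(o['tool_pos'],o['tool_rot'],proj(M,[.5775,-.041,.0855]),proj(M,[.5775,-.041,.07]))
cv2.imwrite('pics/c4.png',cv2.resize(p[150:330,180:380],None,fx=3.3,fy=3.3)[:,:,::-1])
E
```

```text
[ 0.54431807 -0.03963117  0.37816256] [-1.79861480e+02  9.22031955e-03  9.93246686e+01] [266.66937807 242.14700879] [267.02876067 236.26636511]
```

View pics/c4.png

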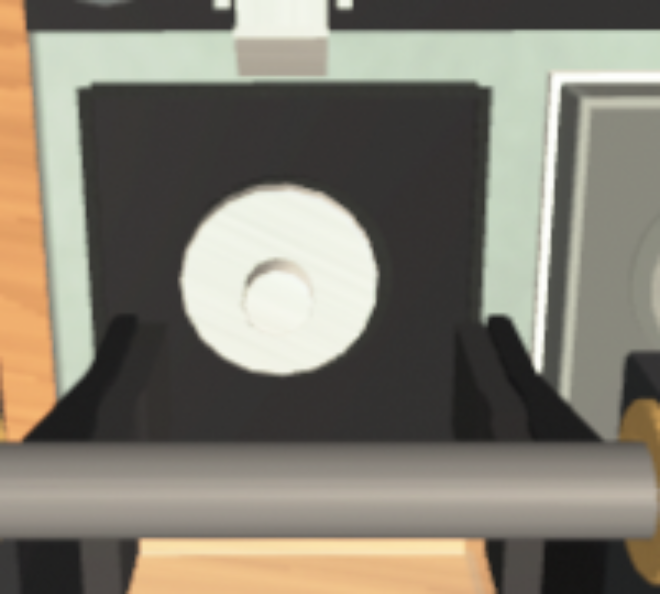

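```bash
python3 - <<'E'
from h import *
M=np.load('pics/w4_M.npy')
print(ray(M,264,240,.0855),ray(M,264.7,234.5,.070))
f=lambda a,b:(a/3.3+180,b/3.3+150)
# seal square corners front (z .061)
A=ray(M,*f(78,88),.061);B=ray(M,*f(492,88),.061);print(A,B,np.hypot(*(A-B)[:2]),np.degrees(np.arctan2(-(B-A)[0],(B-A)[1])))
K=ray(M,*f(282,38),.089);print('nose front/back edge',K)
E
```

```text
[ 0.57581865 -0.04374535  0.0855    ] [ 0.57607659 -0.04349955  0.07      ]
[ 0.53148812 -0.10907208  0.061     ] [0.51220246 0.00773607 0.061     ] 0.11838953498681531 9.37526667710466
nose front/back edge [ 0.50442474 -0.05353876  0.089     ]
```

The lid is open with an empty chamber around the blank. Blank knob top is at (264,240), giving (0.576,−0.0436), within about 3 mm of the seat I computed at (0.579,−0.041). I'll grasp it.

carry_out([
  [0.0315,-0.004,-0.04,0,-0.1],
  [0.0315,-0.004,-0.08,0,-0.1],
  [0.0315,-0.004,-0.105,0,-0.1],
  [0.0315,-0.004,-0.116,0,-0.1],
  [0.0315,-0.004,-0.122,0,-0.1],
  [0.0315,-0.004,-0.122,0,-0.1],
  [0.0315,-0.004,-0.122,0,0.9],
  [0.0315,-0.004,-0.122,0,0.9],
  [0.0315,-0.004,-0.122,0,0.9],
  [0.0315,-0.004,-0.122,0,0.9],
], grip_force=30)

```text
time_s: 7.45
tool_pos: [0.5763, -0.044, 0.2574]
tool_rot: [179.9, -0.0, 99.3]
force: [-0.0, 0.1, -1.7]
grip_width: 0.0237
```

carry_out([
  [0,0,0.01,0,0.9],
  [0,0,0.03,0,0.9],
  [0,0,0.03,0,0.9],
])

```text
time_s: 7.75
tool_pos: [0.5771, -0.0443, 0.2894]
tool_rot: [179.7, 0.0, 99.3]
force: [1.3, 0.1, -2.4]
grip_width: 0.0181
```

```bash
python3 - <<'E'
from h import *
p,d,M=wristsnap('w5');o=env.get_obs();print(o['tool_pos'],o['force'],o['grip_width'])
z=np.load('pics/top1.npz');p=z['p'];hsv=cv2.cvtColor(p,cv2.COLOR_RGB2HSV);W=world('top',z['d'])
c=env.get_calibration('top');K=c['K'];T=np.linalg.inv(c['camera_from_world'])
def tr(u,v,h):
    r=T[:3,:3]@np.array([(u-K[0,2])/K[0,0],(v-K[1,2])/K[1,1],1]);return T[:3,3]+r*(h-T[2,3])/r[2]
for n,a,b in(('mat',190,209),('padc',398,201)):print(n,tr(a,b,.003))
print('watch',tr(404,203.5,.021))
E
```

```text
[ 0.57661957 -0.04415634  0.28803501] [-0.62980867  0.52115832 -2.34815406] 0.018353075699503354
mat [0.44691432 0.2901307  0.003     ]
padc [ 0.45841355 -0.32471427  0.003     ]
watch [ 0.44741032 -0.33619749  0.021     ]
```

View pics/w5.png

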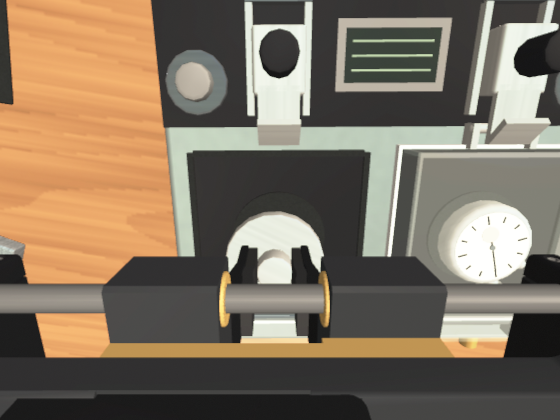

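View pics/c3.png

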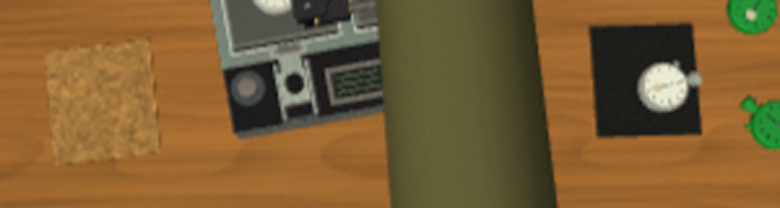

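The blank is in the jaws (about 2.35 N) and the pad is bare beneath. I'll carry it to the mat.

carry_out([
  [0,0,0.04,0,0.9],
  [-0.015,0.04,0.045,0,0.9],
  [-0.033,0.085,0.045,0,0.9],
  [-0.05,0.13,0.045,0,0.9],
  [-0.068,0.175,0.045,0,0.9],
  [-0.086,0.22,0.045,0,0.9],
  [-0.103,0.265,0.045,0,0.9],
  [-0.12,0.31,0.035,0,0.9],
  [-0.1295,0.333,0,0,0.9],
  [-0.1295,0.333,-0.04,0,0.9],
  [-0.1295,0.333,-0.06,0,0.9],
  [-0.1295,0.333,-0.07,0,0.9],
  [-0.1295,0.333,-0.072,0,0.9],
])

```text
time_s: 9.1
tool_pos: [0.4461, 0.2884, 0.2132]
tool_rot: [-179.9, 0.1, 99.3]
force: [0.2, 0.1, -2.5]
grip_width: 0.0183
```

```bash
python3 - <<'E'
from h import *
o=env.get_obs();print(o['tool_pos'],o['force'],o['grip_width']);snap('scene','s6')
p,d,M=wristsnap('w6')
E
```

```text
[0.44611812 0.2884286  0.21322427] [ 0.15465197  0.12082305 -2.47356117] 0.01834669823218629
```

View pics/w6.png

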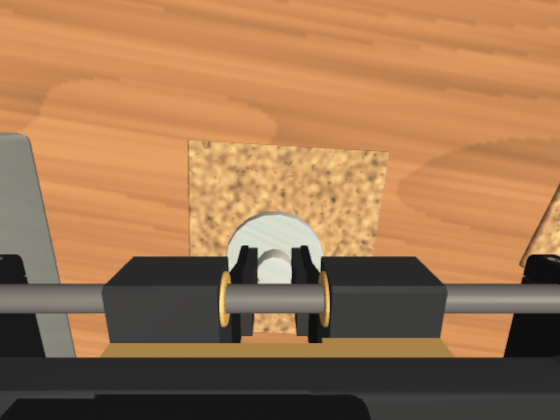

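View pics/s6.png

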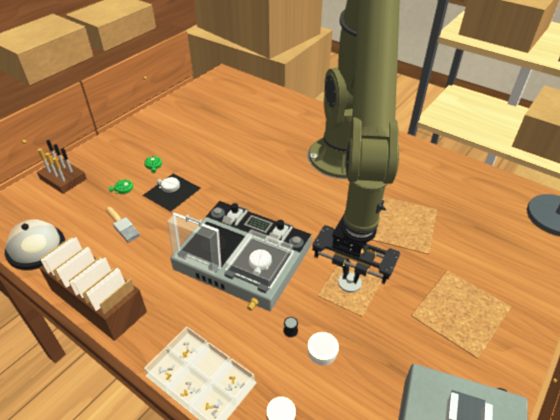

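The blank hangs level over the middle of the mat at (275,245). I'll lower it until it touches.

carry_out([
  [0,0,-0.004,0,0.9],
  [0,0,-0.008,0,0.9],
  [0,0,-0.011,0,0.9],
  [0,0,-0.013,0,0.9],
  [0,0,-0.013,0,0.9],
])

```text
time_s: 9.7
tool_pos: [0.4468, 0.289, 0.2026]
tool_rot: [-180.0, -0.0, 99.3]
force: [-2.6, -1.0, 4.4]
grip_width: 0.0183
```

It has touched down: the force went from −2.4 N to +4.4 N. I'll release it and lift off.

carry_out([
  [0,0,0,0,0.2],
  [0,0,0,0,-0.1],
  [0,0,0,0,-0.1],
  [0,0,0.005,0,-0.1],
  [0,0,0.03,0,-0.1],
  [0,0,0.08,0,-0.5],
  [0,0,0.12,0,-1],
  [0,0,0.12,0,-1],
])

```text
time_s: 10.5
tool_pos: [0.4487, 0.29, 0.3284]
tool_rot: [179.4, -0.4, 99.3]
force: [0.6, -0.5, 0.4]
grip_width: 0.0645
```

```bash
python3 - <<'E'
from h import *
o=env.get_obs();print(o['tool_pos'],o['tool_rot'],o['force'],o['grip_width'],o['time_s'])
p,d,M=wristsnap('w7')
E
```

```text
[0.44866101 0.29001167 0.32841858] [179.40868845  -0.36392878  99.27578649] [ 0.618553   -0.5002215   0.44456956] 0.06454165858659479 10.5
```

View pics/w7.png

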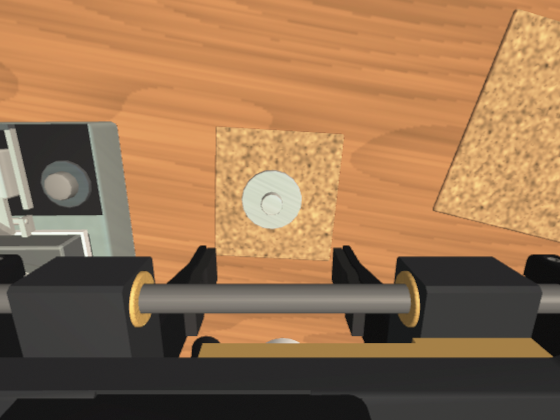

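The blank stands upright in the middle of the mat, at (272,200). Now the waiting watch.

carry_out([
  [0.005,-0.045,0.03,-8.5,-1],
  [0.01,-0.09,0.04,-17,-1],
  [0.013,-0.135,0.04,-25.5,-1],
  [0.015,-0.18,0.04,-34,-1],
  [0.015,-0.225,0.04,-42,-1],
  [0.015,-0.27,0.04,-50,-1],
  [0.015,-0.315,0.04,-58,-1],
  [0.015,-0.36,0.04,-66,-1],
  [0.015,-0.405,0.04,-74,-1],
  [0.01,-0.45,0.04,-82,-1],
  [0.005,-0.495,0.04,-90,-1],
  [0,-0.54,0.04,-94.5,-1],
  [0,-0.585,0.03,-94.5,-1],
  [0,-0.59,0.02,-94.5,-1],
  [0,-0.59,0.02,-94.5,-1],
])

```text
time_s: 12.05
tool_pos: [0.4453, -0.3017, 0.3394]
tool_rot: [-180.0, 0.3, 4.6]
force: [-0.2, 0.6, 0.2]
grip_width: 0.0867
```

```bash
python3 - <<'E'
from h import *
p,d,M=wristsnap('w8')
o=env.get_obs();print(o['tool_pos'],o['tool_rot'],o['force'],o['grip_width'],o['time_s'])
E
```

```text
[ 0.44613671 -0.3004369   0.34014104] [-179.92262388    0.19978003    4.73171664] [ 0.0153165   0.08668705 -0.53457518] 0.08699864955708858 12.1
```

View pics/w8.png

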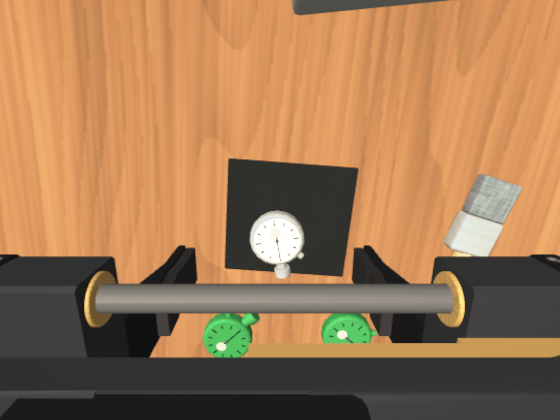

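```bash
python3 - <<'E'
from h import *
z=np.load('pics/w8.npz');p,d=z['p'],z['d'];M=np.load('pics/w8_M.npy')
cv2.imwrite('pics/c8.png',cv2.resize(p[195:295,220:340],None,fx=5,fy=5,interpolation=cv2.INTER_CUBIC)[:,:,::-1])
W=world('wrist',d,M)
print(W[234:243,272:282].reshape(-1,3).mean(0))
m=(p.min(2)>110);m[:200]=0;m[275:]=0;m[:,:240]=0;m[:,310:]=0
n,l,s,c=cv2.connectedComponentsWithStats(m.astype(np.uint8));k=1+np.argmax(s[1:,4]);print(s[k],c[k])
P=W[(l==k)&(W[...,2]>.015)];print(P.mean(0),P.min(0),P.max(0), cv2.minEnclosingCircle((P[:,:2]*1000).astype(np.float32)))
print(ray(M,277,238,.0205))
E
```

```text
[ 0.44883848 -0.33798362  0.02164291]
[ 250  210   54   65 2488] [276.96985531 239.58882637]
[ 0.44978276 -0.33999316  0.02175977] [ 0.42210696 -0.3802217   0.01501339] [ 0.47775996 -0.22601552  0.31941209] ((452.30535888671875, -302.5833740234375), 77.64025115966797)
[ 0.44937155 -0.33836498  0.0205    ]
```

View pics/c8.png

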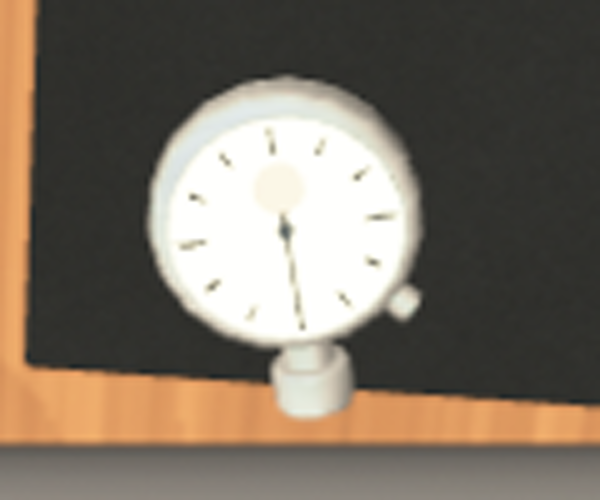

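Enlarged: white dial with its crown at (282,270) and a small pusher at (301,255). This is the waiting watch; the green ones sit separately below. The centre is about (0.450,−0.3395) and the width measures 55.7 mm. I'll turn the jaws 12° to keep them clear of crown and pusher.

carry_out([
  [0.004,-0.039,-0.04,8,-1],
  [0.004,-0.039,-0.08,12,-1],
  [0.004,-0.039,-0.115,12,-1],
  [0.004,-0.039,-0.135,12,-1],
  [0.004,-0.039,-0.147,12,-1],
  [0.004,-0.039,-0.152,12,-1],
  [0.004,-0.039,-0.152,12,-1],
], grip_force=20)

```text
time_s: 12.8
tool_pos: [0.4513, -0.3393, 0.1901]
tool_rot: [-180.0, -0.0, 16.9]
force: [-0.3, -0.0, 0.6]
grip_width: 0.0871
```

```bash
python3 - <<'E'
from h import *
p,d,M=wristsnap('w9')
o=env.get_obs();print(o['tool_pos'],o['tool_rot'],o['force'],o['grip_width'],o['time_s'])
E
```

```text
[ 0.4513624  -0.33969913  0.19073833] [ 1.79958358e+02 -8.76030475e-02  1.68510493e+01] [-0.0276794  -0.43578267  0.12877836] 0.08706838114844187 12.85
```

View pics/w9.png

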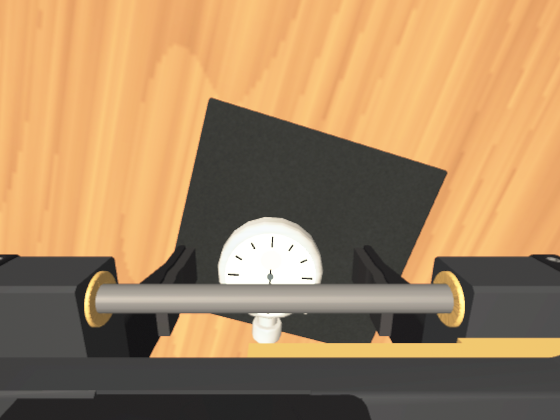

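carry_out([
  [0,-0.002,-0.002,0,-1],
  [0,-0.002,-0.002,0,-0.4],
  [0,-0.002,-0.002,0,0.3],
  [0,-0.002,-0.002,0,0.5],
  [0,-0.002,-0.002,0,0.5],
  [0,-0.002,-0.002,0,0.5],
  [0,-0.002,-0.002,0,0.5],
  [0,-0.002,-0.002,0,0.5],
])

```text
time_s: 13.65
tool_pos: [0.4506, -0.342, 0.1878]
tool_rot: [-180.0, -0.0, 16.8]
force: [-0.3, 0.5, 0.5]
grip_width: 0.0548
```

carry_out([
  [0,0,0.01,0,0.5],
  [0,0,0.03,0,0.5],
  [0,0,0.06,0,0.5],
  [0,0,0.06,0,0.5],
])

```text
time_s: 14.05
tool_pos: [0.4517, -0.3435, 0.2518]
tool_rot: [179.7, -0.3, 16.8]
force: [0.0, 0.5, -1.0]
grip_width: 0.0546
```

```bash
python3 - <<'E'
from h import *
p,d,M=wristsnap('w10')
o=env.get_obs();print(o['tool_pos'],o['tool_rot'],o['force'],o['grip_width'],o['time_s'])
cv2.imwrite('pics/c10.png',cv2.resize(p[180:350,180:380],None,fx=3.5,fy=3.5)[:,:,::-1])
E
```

```text
[ 0.45122238 -0.34271439  0.24994301] [179.84518242  -0.19422896  16.78618412] [-0.24440956 -0.13467975 -0.28299332] 0.05513565666844639 14.1
```

View pics/c10.png

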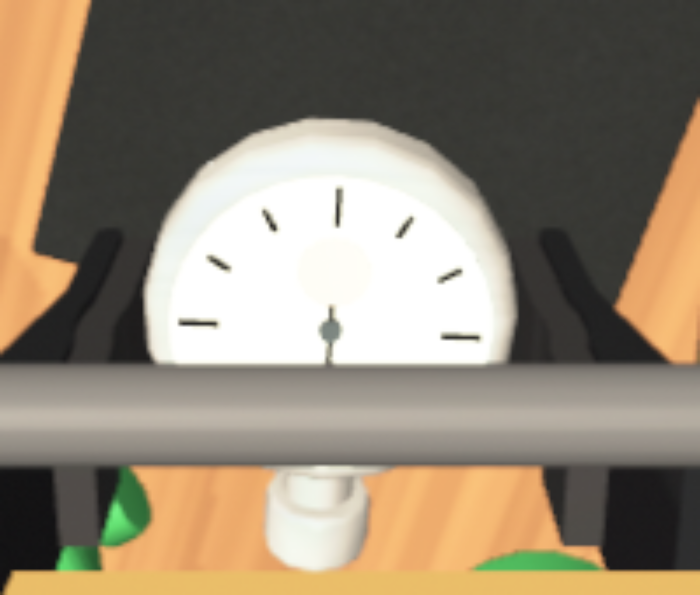

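The watch is held level and centred, with its pivot at (274,274). I'll carry it to the open chamber, turning on the way.

carry_out([
  [0,0.02,0.03,8,0.5],
  [0,0.05,0.06,16,0.5],
  [0,0.085,0.09,24,0.5],
  [0,0.12,0.09,32,0.5],
  [0,0.155,0.09,40,0.5],
  [0,0.19,0.09,48,0.5],
  [0.01,0.22,0.09,56,0.5],
  [0.02,0.25,0.09,64,0.5],
  [0.035,0.28,0.09,72,0.5],
  [0.06,0.29,0.09,80,0.5],
  [0.085,0.297,0.09,82.7,0.5],
  [0.11,0.3015,0.09,82.7,0.5],
  [0.1277,0.3015,0.085,82.7,0.5],
  [0.1277,0.3015,0.06,82.7,0.5],
  [0.1277,0.3015,0.06,82.7,0.5],
])

```text
time_s: 15.6
tool_pos: [0.5768, -0.04, 0.3036]
tool_rot: [-179.5, -0.0, 99.5]
force: [-0.8, 0.0, -2.3]
grip_width: 0.055
```

```bash
python3 - <<'E'
from h import *
p,d,M=wristsnap('w11')
o=env.get_obs();print(o['tool_pos'],o['tool_rot'],o['force'],o['grip_width'],o['time_s'])
print(proj(M,[.579-.0587,-.041-.0098,.061]))
snap('scene','s11')
E
```

```text
[ 0.57712524 -0.04034819  0.30534493] [-1.79659369e+02 -2.20510911e-02  9.94771088e+01] [-0.33976126 -0.57548444 -0.48023397] 0.05512205362760988 15.65
[272.85766209 152.06550431]
```

View pics/w11.png

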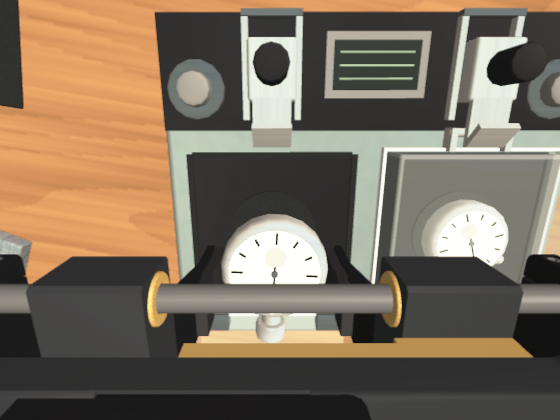

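View pics/s11.png

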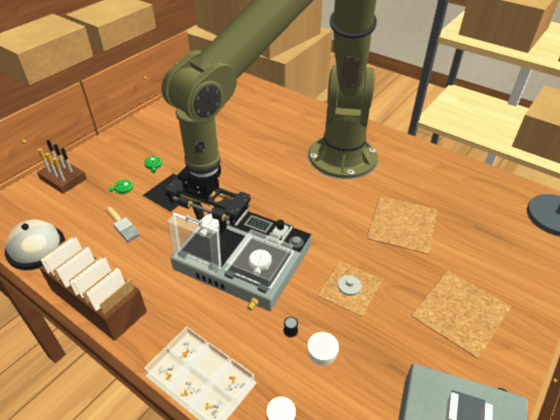

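The seal's front edge at (272,153) agrees with the predicted (273,152). I'll lower the watch.

carry_out([
  [0.001,0,-0.02,0,0.5],
  [0.001,0,-0.04,0,0.5],
  [0.001,0,-0.05,0,0.5],
  [0.001,0,-0.055,0,0.5],
  [0.001,0,-0.058,0,0.5],
  [0.001,0,-0.058,0,0.5],
])

```text
time_s: 16.3
tool_pos: [0.5795, -0.0406, 0.2503]
tool_rot: [180.0, -0.0, 99.5]
force: [0.6, 0.4, -1.0]
grip_width: 0.0553
```

carry_out([
  [0,0,-0.002,0,0.5],
  [0,0,-0.003,0,0.5],
  [0,0,-0.0045,0,0.5],
  [0,0,-0.0045,0,0.5],
])

```text
time_s: 16.7
tool_pos: [0.5795, -0.0406, 0.2458]
tool_rot: [180.0, -0.0, 99.5]
force: [-0.7, -0.1, 2.8]
grip_width: 0.0549
```

It has touched at the expected height. Release and back off.

carry_out([
  [0,0,0,0,-0.3],
  [0,0,0,0,-0.8],
  [0,0,0,0,-0.8],
  [0,0,0,0,-0.8],
  [0,0,0.005,0,-0.8],
  [0,0,0.03,0,-0.8],
  [-0.01,0,0.07,0,-0.8],
  [-0.03,0,0.12,0,-0.8],
  [-0.03,0,0.12,0,-0.8],
])

```text
time_s: 17.6
tool_pos: [0.5498, -0.0418, 0.3716]
tool_rot: [179.4, -0.0, 99.4]
force: [0.6, 0.4, 0.1]
grip_width: 0.0778
```

```bash
python3 - <<'E'
from h import *
p,d,M=wristsnap('w12')
o=env.get_obs();print(o['tool_pos'],o['tool_rot'],o['force'],o['grip_width'],o['time_s'])
print(proj(M,[.579,-.041,.079]),proj(M,[.579-.0587,-.041-.0098,.061]))
cv2.imwrite('pics/c12.png',cv2.resize(p[120:340,160:400],None,fx=2.7,fy=2.7)[:,:,::-1])
E
```

```text
[ 0.54967084 -0.04130611  0.36959201] [ 1.79564128e+02 -4.36398377e-02  9.94604612e+01] [-0.21600496  0.16398073 -0.6741876 ] 0.07828989909571853 17.65
[270.21247562 237.56474091] [270.12357121 169.4218358 ]
```

View pics/c12.png

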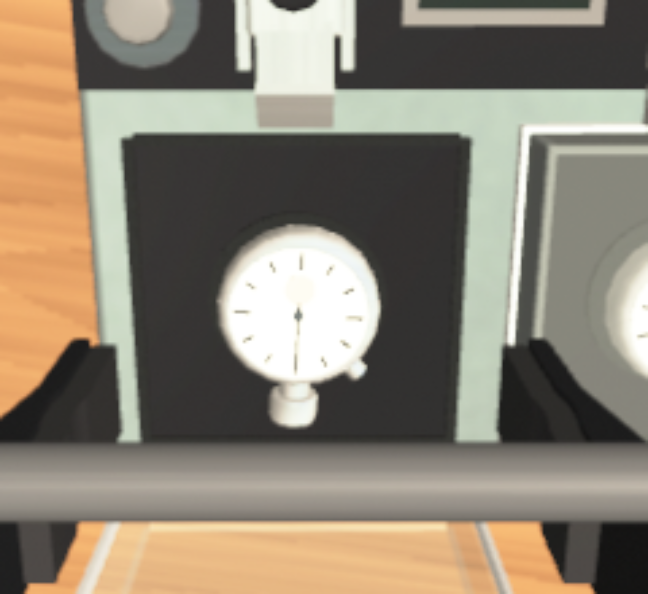

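The watch pivot at (270.4,236.7) is within about 1 mm of the predicted seat centre (270.2,237.6), and it lies flat. Next I'll close the jaws and go over and behind the open lid.

carry_out([
  [0,0,0.04,0,1],
  [0,0,0.07,0,1],
  [0.04,0.005,0.07,0,1],
  [0.085,0.012,0.07,0,1],
  [0.13,0.018,0.07,0,1],
  [0.1625,0.0225,0.07,0,1],
  [0.1625,0.0225,0.05,0,1],
  [0.1625,0.0225,0.01,0,1],
  [0.1625,0.0225,-0.0175,0,1],
  [0.1625,0.0225,-0.0175,0,1],
])

```text
time_s: 18.65
tool_pos: [0.7104, -0.0174, 0.3409]
tool_rot: [-179.4, -0.1, 99.5]
force: [-0.9, 0.6, -0.6]
grip_width: 0.0068
```

```bash
python3 - <<'E'
from h import *
p,d,M=wristsnap('w13');snap('scene','s13')
o=env.get_obs();print(o['tool_pos'],o['tool_rot'],o['force'],o['grip_width'],o['time_s'])
E
```

```text
[ 0.71186852 -0.0179101   0.347001  ] [-1.79899399e+02 -3.30290497e-03  9.94886787e+01] [0.48766272 0.98942943 1.54256747] 0.0024860188972146485 18.75
```

View pics/s13.png

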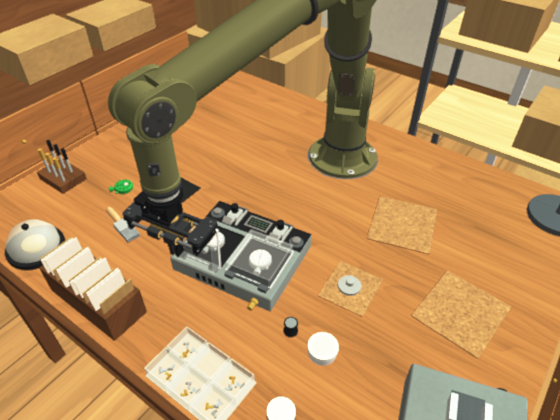

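View pics/w13.png

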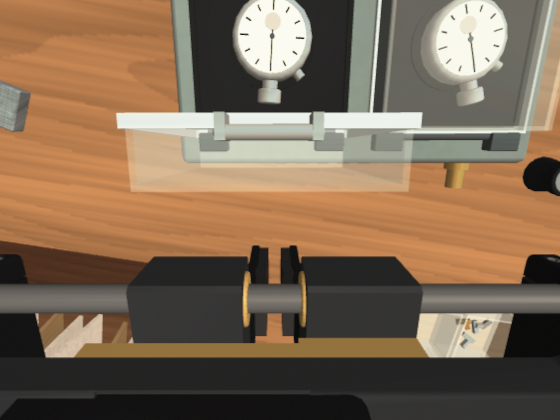

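The wrist view shows the fingers behind the upright lid (its top edge at row 120), with the watch visible in the chamber. Now I'll sweep the lid down.

carry_out([
  [-0.02,-0.0033,0.003,0,1],
  [-0.0395,-0.0066,0.003,0,1],
  [-0.05,-0.0084,0.004,0,1],
  [-0.0607,-0.0101,0.005,0,1],
  [-0.075,-0.0125,0.004,0,1],
  [-0.0893,-0.0149,0.0015,0,1],
  [-0.103,-0.0172,-0.003,0,1],
  [-0.1161,-0.0194,-0.0094,0,1],
  [-0.128,-0.0214,-0.017,0,1],
  [-0.1391,-0.0232,-0.027,0,1],
  [-0.149,-0.0248,-0.038,0,1],
  [-0.1568,-0.0262,-0.05,0,1],
  [-0.162,-0.027,-0.06,0,1],
  [-0.165,-0.0276,-0.0677,0,1],
  [-0.165,-0.0276,-0.0677,0,1],
])

```text
time_s: 20.25
tool_pos: [0.548, -0.0458, 0.2826]
tool_rot: [179.7, -0.0, 99.5]
force: [0.3, 0.5, 9.5]
grip_width: 0.0003
```

```bash
python3 - <<'E'
from h import *
p,d,M=wristsnap('w14');snap('scene','s14')
o=env.get_obs();print(o['tool_pos'],o['tool_rot'],o['force'],o['grip_width'],o['time_s'])
E
```

```text
[ 0.54804147 -0.04577198  0.28243069] [ 1.79750409e+02 -1.28692264e-03  9.94920413e+01] [-0.62549345  0.81108789  8.67301838] 0.00038308411784363097 20.35
```

View pics/w14.png

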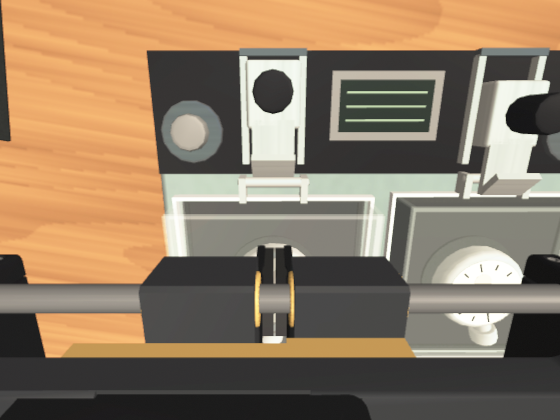

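The lid rests on the latch nose with about 9 N. I'll push it through.

carry_out([
  [0,0,-0.003,0,1],
  [0,0,-0.006,0,1],
  [0,0,-0.009,0,1],
  [0,0,-0.011,0,1],
  [0,0,-0.013,0,1],
  [0,0,-0.013,0,1],
])

```text
time_s: 20.95
tool_pos: [0.5467, -0.0465, 0.2719]
tool_rot: [-179.9, -0.2, 99.5]
force: [-16.1, -0.5, 38.7]
grip_width: 0.0006
```

It has bottomed (38.7 N, z steady), so I'll lift off and check the latch.

carry_out([
  [0,0,0.01,0,1],
  [0,0,0.03,0,1],
  [-0.03,0,0.07,0,1],
  [-0.06,0,0.09,0,1],
  [-0.06,0,0.09,0,1],
  [-0.06,0,0.09,0,1],
  [-0.06,0,0.09,0,1],
])

```text
time_s: 21.65
tool_pos: [0.4871, -0.0453, 0.3562]
tool_rot: [-179.9, 0.0, 99.5]
force: [0.3, 0.1, 0.3]
grip_width: 0.0002
```

```bash
python3 - <<'E'
from h import *
p,d,M=wristsnap('w15')
o=env.get_obs();print(o['tool_pos'],o['tool_rot'],o['force'],o['grip_width'],o['time_s'])
W=world('wrist',d,M)
for b in(.4876,):print('btn pred',proj(M,[.4876,-.1069,.071]))
hp=[proj(M,[.579+.9864*x-.1645*y,-.041+.1645*x+.9864*y,.093]) for x,y in((-.055,-.04),(-.055,.04),(-.04,0.05))]
print(np.round(hp,1))
# depth heights of lid top edge band
for n,x,y in(('lidR',-.045,0),('lidL',-.045,.136)):
    u,v=proj(M,[.579+.9864*x-.1645*y,-.041+.1645*x+.9864*y,.093]);u,v=int(u),int(v);print(n,u,v,W[v-3:v+4,u-3:u+4,2].mean() if 0<=v<420 and 0<=u<560 else None)
cv2.imwrite('pics/c15.png',cv2.resize(p[110:330,150:450],None,fx=2.6,fy=2.6)[:,:,::-1])
E
```

```text
[ 0.48710147 -0.04532123  0.35598956] [-1.79902184e+02  3.01646569e-02  9.95005136e+01] [-0.34078125 -0.86133839 -0.50306946] 0.0003784152552899902 21.7
btn pred [203.82123685 201.9775967 ]
[[213.6 262.1]
 [309.8 262.1]
 [321.  278.4]]
lidR 261 273 0.22676853775937691
lidL 423 273 0.09345716107894515
```

View pics/c15.png

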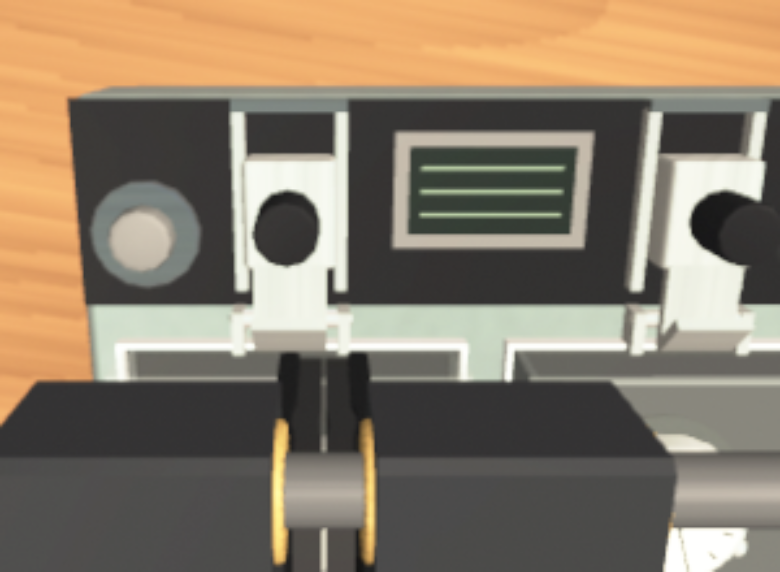

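View pics/w15.png

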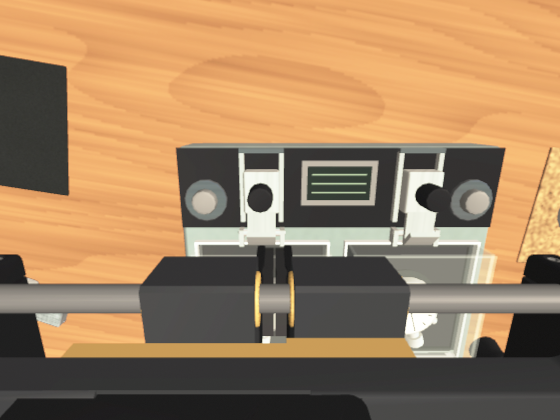

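The striker is home under the nose, the right latch looks the same as the left, and the lid stays down. The button at (203.8,202) matches its predicted pixel. I'll check the bezel height, then press.

```bash
python3 - <<'E'
from h import *
z=np.load('pics/w15.npz');M=np.load('pics/w15_M.npy');W=world('wrist',z['d'],M)
for u,v in((204,202),(188,202),(190,210),(220,198),(204,218),(206,183),(183,180)):print(u,v,W[v,u].round(4))
E
```

```text
204 202 [ 0.4877 -0.1068  0.0706]
188 202 [ 0.4928 -0.1227  0.0609]
190 210 [ 0.4999 -0.1202  0.061 ]
220 198 [ 0.4846 -0.095   0.0606]
204 218 [ 0.5052 -0.1069  0.0614]
206 183 [ 0.473  -0.1085  0.0615]
183 180 [ 0.4743 -0.1293  0.0586]
```

carry_out([
  [0.0005,-0.03,-0.02,0,1],
  [0.0005,-0.0616,-0.05,0,1],
  [0.0005,-0.0616,-0.08,0,1],
  [0.0005,-0.0616,-0.092,0,1],
  [0.0005,-0.0616,-0.092,0,1],
])

```text
time_s: 22.2
tool_pos: [0.4867, -0.1066, 0.2628]
tool_rot: [-179.7, 0.0, 99.5]
force: [-0.6, 0.1, 0.3]
grip_width: 0.0004
```

The bezel is at 0.061, so it won't block the press.

carry_out([
  [0,0,-0.008,0,1],
  [0,0,-0.012,0,1],
  [0,0,-0.015,0,1],
  [0,0,-0.0175,0,1],
  [0,0,-0.0175,0,1],
  [0,0,-0.0175,0,1],
])

```text
time_s: 22.8
tool_pos: [0.4879, -0.1068, 0.2486]
tool_rot: [179.9, -0.0, 99.5]
force: [-2.0, 1.6, 4.8]
grip_width: 0.0004
```

carry_out([
  [0,0,-0.003,0,1],
  [0,0,-0.004,0,1],
  [0,0,-0.004,0,1],
])

```text
time_s: 23.1
tool_pos: [0.4883, -0.1073, 0.248]
tool_rot: [179.9, -0.2, 99.5]
force: [-11.8, 2.8, 36.5]
grip_width: 0.0005
```

The button is fully down: the force jumped to 36 N at the hard stop. I'll retreat and check everything.

carry_out([
  [0,0,0.01,0,1],
  [0,0,0.04,0,1],
  [0,0,0.08,0,0.5],
  [-0.01,0.03,0.12,0,0],
  [-0.015,0.06,0.16,0,-0.5],
  [-0.02,0.08,0.19,0,-1],
  [-0.02,0.08,0.19,0,-1],
  [-0.02,0.08,0.19,0,-1],
  [-0.02,0.08,0.19,0,-1],
])

```text
time_s: 24.0
tool_pos: [0.467, -0.0281, 0.4324]
tool_rot: [-179.9, 0.0, 99.4]
force: [-0.2, 0.4, 0.3]
grip_width: 0.0483
```

```bash
python3 - <<'E'
from h import *
p,d,M=wristsnap('w16');snap('scene','s16');snap('top','t16')
o=env.get_obs();print(o['tool_pos'],o['force'],o['grip_width'],o['time_s'])
W=world('wrist',d,M)
def pt(n,x,y,h):
    u,v=np.round(proj(M,[.579+.9864*x-.1645*y,-.041+.1645*x+.9864*y,h])).astype(int);print(n,u,v,W[v-1:v+2,u-1:u+2].reshape(-1,3).mean(0).round(4))
pt('lidR',-.045,0,.093);pt('lidL',-.045,.136,.093);pt('lidR2',-.045,-.045,.093)
print('watch seat px',proj(M,[.579,-.041,.079]),'btn',proj(M,[.4876,-.1069,.071]),W[int(proj(M,[.4876,-.1069,.071])[1]),int(proj(M,[.4876,-.1069,.071])[0])])
print('knobR',proj(M,[.4695,-.0588,.102]))
cv2.imwrite('pics/c16.png',cv2.resize(p[140:300,160:420],None,fx=3,fy=3)[:,:,::-1])
E
```

```text
[ 0.46710884 -0.02807285  0.43231122] [0.11258831 0.21245743 0.27587766] 0.060199401002465604 24.15
lidR 246 255 [ 0.5338 -0.0484  0.0939]
lidL 371 255 [0.5022 0.0749 0.1191]
lidR2 205 255 [ 0.5413 -0.0923  0.0933]
watch seat px [248.00197123 286.17791525] btn [201.08848784 200.42746049] [ 0.48678266 -0.1068034   0.0722535 ]
knobR [244.00519194 198.09313189]
```

View pics/c16.png

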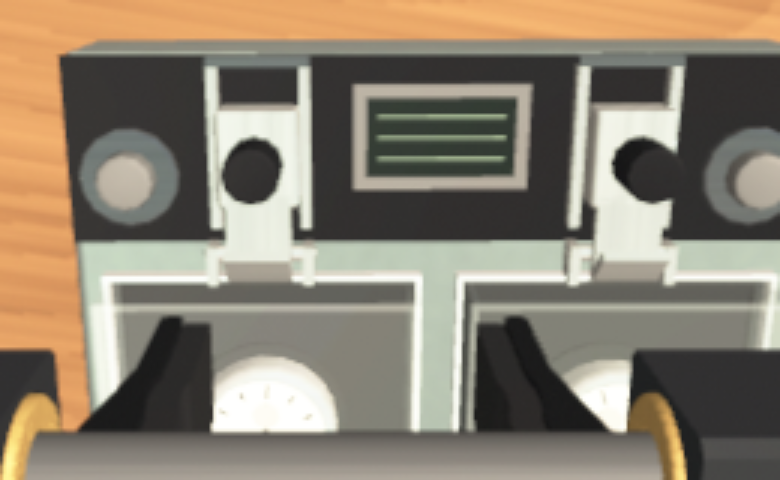

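View pics/s16.png

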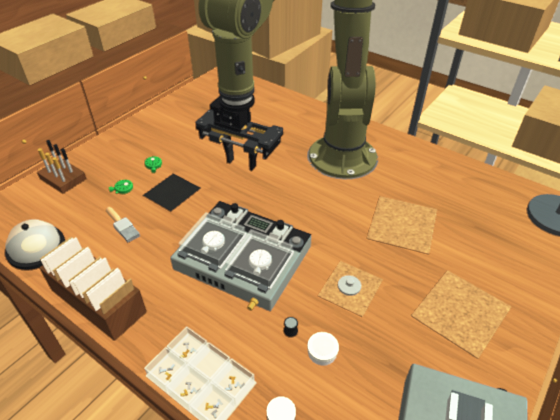

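Both lids are shut, and the right lid top measures 93–94 mm as it should. The right latch knob is at (244,197), against (244,198) expected at rest. The start button is up again at 72 mm, the watch lies under its lid, and the blank stands on the mat at (349,284). The tin, loupe and brush show no visible change. I'll hand in.

```bash
python3 -c "
from cell import env
print(env.sign_off())"
```

```text
the job is handed in; nothing more can be done
None
```

The job is handed in, at about 24 s of the 67 s allowed. The right chamber was the free one. I did these in order:
1. Pulled its latch to the stop, and the lid sprang up.
2. Stood the blank on the 130 x 120 mm cork mat.
3. Laid the waiting stopwatch face up on the seat pad.
4. Shut the lid until the latch caught.
5. Pressed its start button to the bottom.

**Final checks:**
- **Watch:** within about 1 mm of the seat centre when I set it down. After shutting, I saw it only partly, through the lid and past a finger.
- **Lid and latch:** the lid top measured 93–94 mm, as it should when shut, and the latch knob is within 1 px of its rest position.
- **Button:** up again at about 72 mm.
- **Blank:** upright in the middle of the mat.
- **Busy chamber:** looks shut in the pictures. One depth sample over its lid read 119 mm instead of 93 mm; I put that down to a finger in the line of sight but did not re-measure it.
- **Tin, loupe and brush:** no visible change in the scene picture. I did not measure their positions.

The fingertips pressed harder than needed at the two hard stops: about 39 N on the lid and 36 N on the button, well under the 120 N wrist limit. The 40 N limit is for the arm and gripper body.

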